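Key the drive pulley onto the glass turner

ROBOT

A 7-joint arm with a two-finger parallel gripper is mounted at the origin on the work surface. World frame = base frame: x ahead of the robot, y to its left, z up, the work surface at z = 0. Lengths are in mm, angles in rad, forces in N, time in s.
With the tool pointing down it reaches from about 425 to 950 mm from the base axis. Payload 4.7 kg.
Tool frame: the origin (TCP) lies between the finger pads; the fingertips stand tip_extent ahead of it and the grasp point (between the pads) lies 11 mm behind it (tip_extent is the distance from the TCP to the fingertips, in mm); z points along the fingers, y is the direction in which the jaws open and shut (so a half turn about z gives the same grasp; the last joint's range is limited). The gripper opens to 85 mm and grips with 20 to 120 N. Pads are 22 mm wide; open, the fingers measure 114 mm over their backs; the gripper's body (76 mm by 85 mm) begins 54 mm behind the grasp point. The pads swing forward as they close: fully open they stand 13 mm farther back than shut.
Start: joints at [-1.307, 0.469, -0.049, 1.532, 0.024, 1.141, -0.082], TCP at [194.787, 646.301, 239.335] pointing down, gripper open.
Joint ranges: [-2.59, 2.59], [-0.33, 1.99], [-1.39, 1.29], [0.1, 2.45], [-1.04, 4.18], [0.21, 1.99], [-2.66, 2.66]. Speed limits (rad/s): [2.57, 2.57, 3.14, 3.14, 3.14, 3.14, 3.14].

INTERFACE

Orientations are given as [roll, pitch, yaw] about the fixed x, y, z axes, in that order (R = Rz(yaw) Ry(pitch) Rx(roll)).
In Python, from bench import * gives the robot as it stands. The module is installed in compiled form; this text tells all that it offers.
- The arm moves only by the shell command python3 -m inch 'ROWS' [FORCE]. ROWS is JSON, a list of rows, each a list of 5 numbers: the gripper command: -1 is shut, 1 is fully open, values between are in proportion, then the shift along the tool's x, y, z in mm, then the turn about the tool's z in degrees. In form: [[gripper, x, y, z, yaw], ...]. A call has 1 to 20 rows; each row shifts and turns the commanded pose from where the row before left it, along the tool's axes as they then stand; what a row does not reach is not made up. A row lasts 1/10 s, in which the tool goes at most 50 mm and 8.59 degrees, less where a joint would pass 70% of its speed; a pose out of reach is approached as far as the arm can. A call with a gripper value outside its range is refused whole. The fingers move at their own pace and stop on an object; FORCE is the grip in N (left out, the last holds). Time passes only in rows, so rows that do not move let the fingers close. It gives the time, the measured TCP pose, the force and the opening at its end, in the units of the state.
- get_obs(): the state, without advancing time (a new reading comes with each control period).
- read_camera(name): name is "scene" or "side" or "wrist"; returns the picture (400x640x3 uint8, red, green, blue); there is no depth.
- camera_info(name): a dict with "fovy" (degrees; the focal length in pixels is half the picture's height over the tangent of half this angle, whatever the lens; pixels are square), "cx", "cy" (the principal point, pixels), "D" ([k1, k2, p1, p2, k3] as OpenCV has them; the pictures are not rectified), "eye" and "attitude" of the camera in the world; the wrist camera has in their place "tool_from_camera" (4x4, takes a point from camera to tool coordinates, whose origin is the TCP and whose axes are the flange's). Camera axes: x right, y down, z forward; pixel columns grow to the right and rows downward; lengths in mm; the calibration is good to about 2 mm. A picture is of the moment at which its call begins: read the wrist's pose just before it. camera_info takes no time and is no camera call.
- hand_in(): hands the job in, once; it reports no verdict.
Trained networks look in the newest picture that a camera, given by its name, has taken for a name from the list of things; names that differ only in an ending like _2 or _b are one class to them, and where a whole thing is asked for, a point or a joint stands for the part that bears it (a point fixed in the world has none). Each returns a list of dicts, best first, with "p" (0 to 1); they miss things now and then, are a little off and sometimes report something else, mostly with a low value. They report only what shows in the picture. A call takes as long as a camera call. They do not tell look-alikes from the thing itself.
- masks_of(camera, target): "region" (400x640 bool, what is visible of it) and "point" ([column, row] in pixels, amid what is visible of it).
The state is a dict: "time_s": time; "joint_positions": joint angles; "qd": joint speeds; "tau": joint torques, N m; "position": TCP position; "tcp_rot": TCP orientation; "contact_force": force on the tool from outside, world axes, zero at the start; "torque": the same for the moment, N m; "width": finger opening in mm.
Only numpy, scipy, OpenCV 4.12 (cv2) and the standard library are available. Lean on these libraries where they do the work, as an engineer would, in place of code of your own. Each camera call takes 0.05 s, during which the arm holds its last target.

TASK

Refit the drive pulley on the bench glass turner: put the loose brass key upright into the slot in the side of the turner's spindle, right down until it is flush with the spindle's end, let go of it, and then slide the blue pulley down over spindle and key, its keyway lined up with the key, until it sits fully home and level on the collar. Feel your way gently, never force either part or let the pulley fall, and leave the other things on the bench where they are.

Things in the scene. Friction and masses are not known exactly. Their poses are not given: they have to be found in the camera images.
- turner: The glass turner, bolted down; place and yaw vary: a green gearbox 120 x 110 mm (x, y), 60 mm high, on a plate 140 x 130 mm; on it a dark collar, 56 mm across, its top at 70 mm, and an upright steel spindle, 30 mm across, 70 to 100 mm above the bench, chamfered 2 mm at its end. Origin: on the spindle's axis at bench height; z up. The gearbox holds the spindle: it turns only above 1.5 N m.
- spindle_end (a point): Middle of the spindle's end, 100 mm above the bench; axes as the turner's. One key slot in the spindle's side runs from this end down to the collar: 11.5 mm wide, inner wall 6.3 mm from the axis, open outwards, mouth hardly chamfered (0.5 mm). It faces the turner's -x, give or take up to 0.8 rad (45 degrees) about the vertical: its true angle is not reported, so look or feel for it.
- key: Loose brass key, 14 mm (x) by 10 mm (y) by 30 mm high (z), 33 g, upright in the holder's pocket, its upper 22 mm free. Origin: centre of its underside. In place it stands on the collar in the slot, x radial, about half sunk, its centre about 14 mm from the spindle's axis, its top flush with the spindle's end. Either 10 x 30 face may go inwards.
- holder: Fixed wooden block, 80 x 70 x 22 mm, whose place and yaw vary; in the middle of its top a pocket 17 (x) x 13 (y) mm, 8 mm deep, where the key stands at the start, its x along the block's x. Origin: centre of the underside.
- pulley: Loose drive pulley lying on the bench, 450 g give or take 30 %: a blue grooved flange 96 mm across and 14 mm high, above it an aluminium boss 60 mm across with two flats 50 mm apart on its +y and -y sides, from 14 to 44 mm height: grip it there. Origin: on the axis at the underside; z up. Home, its underside rests on the collar, 70 mm above the bench.
- bore (a point): Middle of the pulley's bore at the top of the boss, 44 mm above the underside; axes as the pulley's. The bore goes right through, 32 mm across, with one keyway along its full height towards the pulley's -x: 12 mm wide, its outer wall 23.5 mm from the axis. It goes over the key.
- spare_roller: loose black rubber ring roller, 60 mm outside, 24 mm hole, 22 mm high, lying flat; origin under its centre
- wrench: loose steel spanner, 160 mm long, lying flat near the robot; origin at its middle, x along its length
- green_bowl: green glass bowl, 100 mm across, 50 mm high; origin under its centre
- beaker: clear glass beaker, 72 mm across, 90 mm high; origin under its centre
- jar: amber glass jar with a white lid, 68 mm across, 90 mm high; origin under its centre
- brush: small loose brush, 180 mm long, lying flat; origin at its middle, x along its length
Things that resemble listed ones, but are neither listed nor needed, are in the scene too. Of the things that look like the turner, the largest one is meant.

How it is judged:
By the outcome, as a careful person would: the job done as asked, in the order asked, and still so for the second after the job is handed in, with the robot touching nothing.
It also fails if it takes over 72 s, if anything falls off the work surface, if the arm or the gripper's body presses on something with over 40 N, if the wrist force passes 120 N, or if a joint passes its speed limit or range.

## Working session

There is one attempt and no reset: what is moved stays moved. The work goes in short steps, Python scripts to look and compute and a shell command to move; the robot and the scene stay as the last step left them, time stands still between calls to the robot, and variables do not carry over. Pictures are saved under pics/ and viewed, and the job is handed in when it is done.

```bash
mkdir -p pics; ls
python3 - <<'E'
from bench import *
import cv2
o=get_obs(); print(o)
for n in ["scene","side","wrist"]:
    print(n,camera_info(n))
    im=read_camera(n); cv2.imwrite(f"pics/{n}0.png",im[:,:,::-1])
E
```

```text
pics
{'time_s': 0.0, 'joint_positions': array([-1.3068945 ,  0.4694251 , -0.04855505,  1.53373317,  0.02409128,
        1.14100025, -0.08230237]), 'qd': array([ 2.99101897e-04,  6.72597327e-04,  2.61180669e-04,  1.57348615e-03,
       -9.93365917e-05, -1.89219156e-04,  1.31921150e-04]), 'tau': array([ 2.21430810e-04, -5.10309935e+01, -4.65708843e-02, -2.37720448e+01,
        1.06381989e-02,  7.49688334e-03,  3.03498879e-06]), 'position': array([194.67036995, 645.70438577, 238.2556848 ]), 'tcp_rot': array([-3.13961375e+00,  8.47256664e-05,  2.84878180e+00]), 'contact_force': array([-0.06299138,  0.01251187, -0.22592337]), 'torque': array([-0.00372246,  0.0063443 ,  0.00107695]), 'width': 85.49975379482564}
scene {'fovy': 57.64113640125228, 'cx': 312.35179191011343, 'cy': 198.93072785631347, 'D': array([-0.06128092,  0.        ,  0.        ,  0.        ,  0.        ]), 'eye': array([868.25696673, 396.00655043, 801.4738989 ]), 'attitude': array([-2.49718631,  0.01277089,  2.49421898])}
side {'fovy': 54.89494675771179, 'cx': 327.54666231513875, 'cy': 197.41419041416228, 'D': array([-0.07829401,  0.        ,  0.        ,  0.        ,  0.        ]), 'eye': array([411.96847633, 818.06562006, 770.09255876]), 'attitude': array([-2.22858951,  0.02112662, -2.99928672])}
wrist {'fovy': 70.2623708882116, 'cx': 317.6748448020199, 'cy': 200.05402327718934, 'D': array([-0.04947981,  0.        ,  0.        ,  0.        ,  0.        ]), 'tool_from_camera': array([[-1.55682337e-04, -9.59959516e-01, -2.80138723e-01,
         7.08893176e+01],
       [ 9.99999729e-01, -3.51025698e-04,  6.47137114e-04,
         9.70807069e-01],
       [-7.19561321e-04, -2.80138546e-01,  9.59959310e-01,
        -1.34187945e+02],
       [ 0.00000000e+00,  0.00000000e+00,  0.00000000e+00,
         1.00000000e+00]])}
```

View pics/scene0.png

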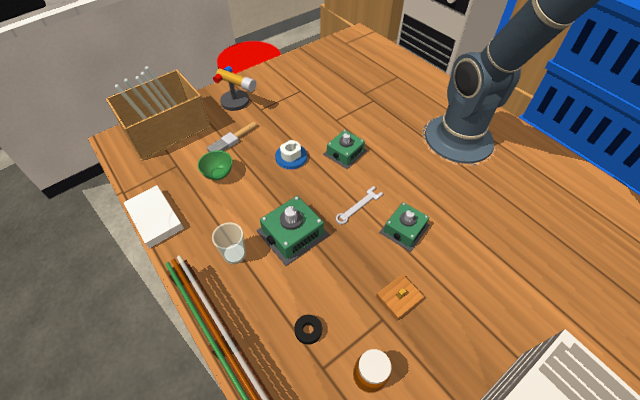

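View pics/side0.png

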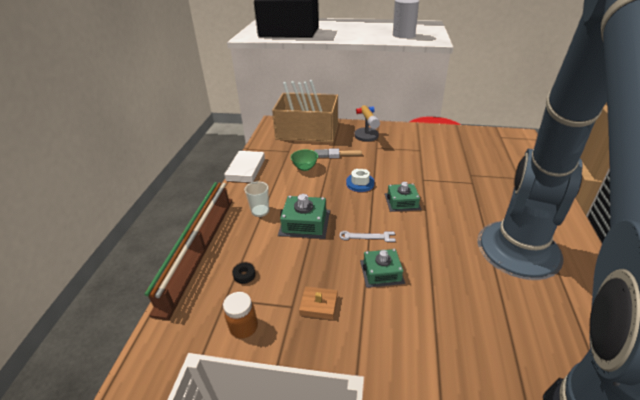

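View pics/wrist0.png

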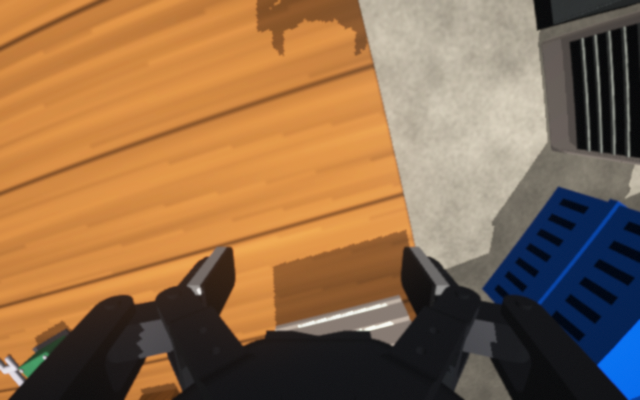

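```bash
cat > h.py <<'E'
from bench import *
import numpy as np, cv2
from scipy.spatial.transform import Rotation as Ro
def K(n):
    c=camera_info(n); f=200/np.tan(np.radians(c['fovy'])/2)
    return np.array([[f,0,c['cx']],[0,f,c['cy']],[0,0,1]]),np.array(c['D'])
def pose(n,o=None):
    c=camera_info(n)
    if n!='wrist': return Ro.from_euler('xyz',c['attitude']).as_matrix(),np.array(c['eye'])
    o=o or get_obs(); R=Ro.from_euler('xyz',o['tcp_rot']).as_matrix(); T=np.array(c['tool_from_camera'])
    return R@T[:3,:3],R@T[:3,3]+o['position']
def toplane(n,px,z,o=None):
    k,d=K(n);R,e=pose(n,o)
    p=cv2.undistortPoints(np.array(px,float).reshape(-1,1,2),k,d).reshape(-1,2)
    v=np.c_[p,np.ones(len(p))]@R.T
    return e+v*((z-e[2])/v[:,2])[:,None]
def proj(n,P,o=None):
    k,d=K(n);R,e=pose(n,o)
    q=(np.array(P,float).reshape(-1,3)-e)@R
    return cv2.projectPoints(q,np.zeros(3),np.zeros(3),k,d)[0].reshape(-1,2)
def grab(n,f=None):
    o=get_obs(); im=read_camera(n)[:,:,::-1].copy()
    if f: cv2.imwrite('pics/'+f,im)
    return im,o
E
python3 - <<'E'
from h import *
for n in ["scene","side"]:
    im,_=grab(n); 
    for t in ["turner","holder","key","pulley"]:
        for m in masks_of(n,t)[:4]:
            ys,xs=np.where(m['region']); 
            z={'turner':60,'holder':22,'key':30+14,'pulley':20}[t]
            print(n,t,round(m['p'],2),m['point'],len(xs),toplane(n,[m['point']],z)[0].round(0))
    big=cv2.resize(im[120:330,200:460] if n=="scene" else im[140:340,220:430],None,fx=3,fy=3,interpolation=cv2.INTER_CUBIC)[:600,:800]
    cv2.imwrite(f'pics/{n}_crop.png',big)
E
```

```text
scene turner 0.69 [405.8, 228.3] 1395 [415. 154.  60.]
scene turner 0.67 [292.7, 231.5] 2848 [636.  -5.  60.]
scene turner 0.19 [291.4, 159.6] 669 [ 503. -199.   60.]
scene holder 0.71 [397.8, 299.3] 1189 [541. 262.  22.]
scene holder 0.66 [215.6, 164.6] 765 [ 671. -349.   22.]
scene key 0.56 [400.1, 293.3] 62 [536. 259.  44.]
scene pulley 0.7 [292.5, 156.8] 661 [ 475. -238.   20.]
side turner 0.82 [303.1, 217.8] 1858 [613.  12.  60.]
side turner 0.74 [383.0, 268.4] 1434 [383. 174.  60.]
side turner 0.61 [404.9, 195.8] 911 [ 326. -125.   60.]
side holder 0.67 [318.3, 303.6] 932 [529. 269.  22.]
side key 0.6 [336.9, 153.2] 263 [ 564. -374.   44.]
side key 0.4 [320.6, 302.5] 1001 [520. 281.  44.]
side pulley 0.58 [358.9, 179.1] 507 [ 474. -254.   20.]
```

View pics/scene_crop.png

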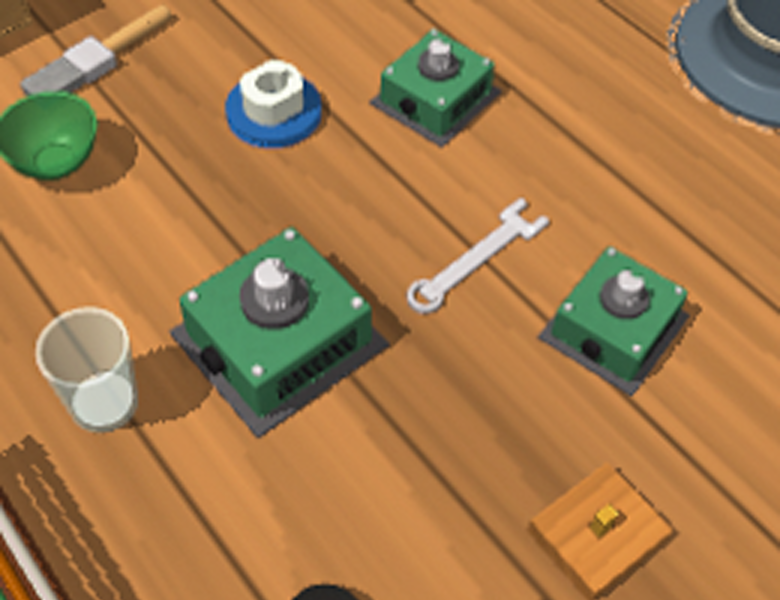

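View pics/side_crop.png

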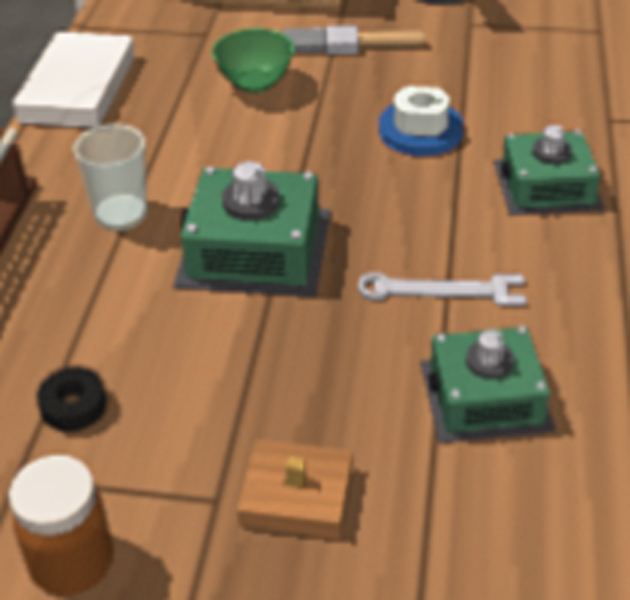

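Candidates in the scene picture: the turner at (292,225) is the largest, with smaller look-alikes at (346,147) and (407,224). The key is in the holder at (400,293) and the pulley at (291,153). I'll look at the large turner close up first.

```bash
python3 -m inch '[[1,-37,-30.6,0,0],[1,-37,-30.6,0,0],[1,-37,-30.6,0,0],[1,-37,-30.6,0,0],[1,-37,-30.6,0,0],[1,-37,-30.6,0,0],[1,-37,-30.6,0,0],[1,-37,-30.6,0,0],[1,-37,-30.6,0,0],[1,-37,-30.6,0,0],[1,-37,-30.6,0,0],[1,-37,-30.6,0,0],[1,-37,-30.6,0,0],[1,-37,-30.6,0,0],[1,-37,-30.6,0,0],[1,-37,-30.6,0,0]]'
python3 - <<'E'
from h import *
im,o=grab('wrist','w1.png'); print(o['joint_positions'].round(2),o['position'],o['tcp_rot'],o['time_s'])
E
```

```text
time_s: 2.25
position: [621.2, 5.1, 239.6]
tcp_rot: [3.141, 0.0, 2.849]
contact_force: [-0.0, 0.4, -0.3]
width: 85.3
[-0.28  0.38  0.28  1.68 -0.12  1.09  1.31] [621.22148612   5.08608056 239.5717224 ] [3.14105141e+00 4.97009791e-04 2.84910819e+00] 2.25
```

View pics/w1.png

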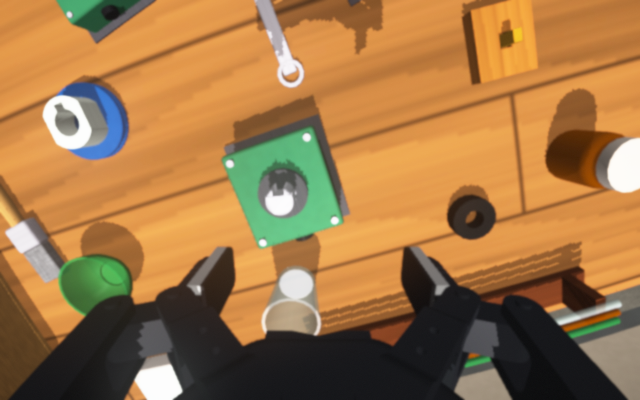

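Run:
```python
from h import *
im=cv2.imread('pics/w1.png')
a=cv2.resize(im[110:260,205:360],None,fx=5,fy=5,interpolation=cv2.INTER_CUBIC)[:600];cv2.imwrite('pics/w1a.png',a)
b=cv2.resize(im[0:100,440:560],None,fx=5,fy=5,interpolation=cv2.INTER_CUBIC)
c=cv2.resize(im[70:170,30:140],None,fx=5,fy=5,interpolation=cv2.INTER_CUBIC)
b=cv2.resize(b,(420,350));c=cv2.resize(c,(380,350));cv2.imwrite('pics/w1b.png',np.hstack([b,c]))
```

```text
(no output)
```

View pics/w1a.png

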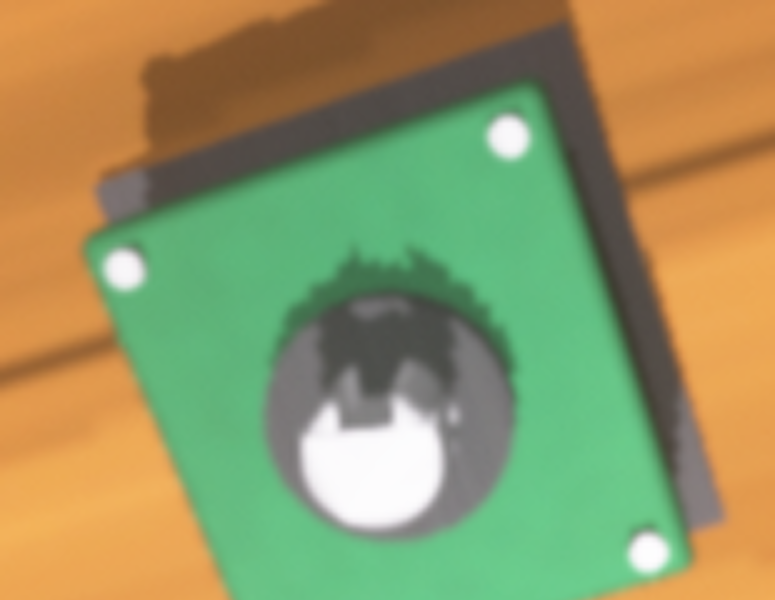

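View pics/w1b.png

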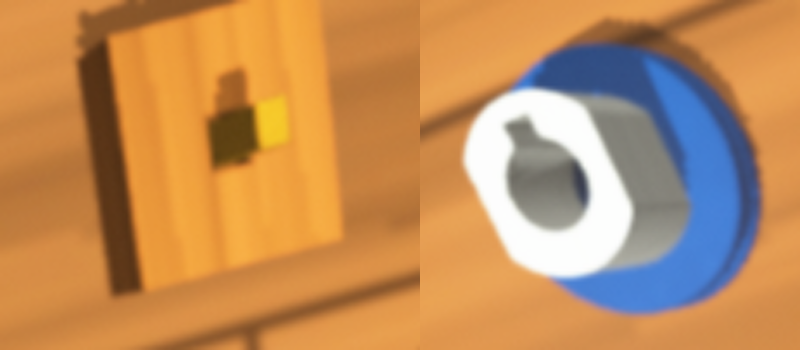

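Run:
```python
from h import *
o={'position':np.array([621.22,5.086,239.57]),'tcp_rot':np.array([3.14105,.000497,2.84911])}
def P(px,z): return toplane('wrist',px,z,o)
s=P([[272.6,196],[283.4,194.8],[279.4,201.4]],100);print('slot',s.round(1)); d=s[1]-s[0]; print(np.degrees(np.arctan2(d[0],-d[1]))) 
print('screws',P([[205+124/5,110+269/5],[205+508/5,110+136/5],[205+648/5,110+552/5]],61).round(1))
b=lambda x,y:[440+x/3.5,y/3.5]
print('key',P([b(272,122)],44).round(1)); print('hold corners',P([b(108,40),b(142,290),b(343,238)],22).round(1))
c=lambda x,y:[30+(x-420)/3.4545,70+y/3.5]
print('bore',P([c(548,183),c(517,128)],44).round(1))
```

```text
slot [[613.2 -38.3 100. ]
 [615.1 -27.5 100. ]
 [620.5 -33.6 100. ]]
169.73146126254244
screws [[572.8 -80.9  61. ]
 [570.1   9.4  61. ]
 [670.7  12.2  61. ]]
key [[530.9 258.4  44. ]]
hold corners [[491.3 224.3  22. ]
 [569.8 222.5  22. ]
 [571.6 293.5  22. ]]
bore [[ 470.8 -253.9   44. ]
 [ 451.5 -255.8   44. ]]
```

```bash
python3 -m inch '[[1,24.4,30.4,14.3,0],[1,24.4,30.4,14.3,0],[1,24.4,30.4,14.3,0],[1,24.4,30.4,14.3,0],[1,24.4,30.4,14.3,0],[1,24.4,30.4,14.3,0],[1,24.4,30.4,14.3,0]]'
python3 -m inch '[[1,0,0,0,8.23],[1,0,0,0,8.23],[1,0,0,0,8.23],[1,0,0,0,8.23],[1,0,0,0,8.23],[1,0,0,0,8.23],[1,0,0,0,8.23],[1,0,0,0,8.23],[1,0,0,0,8.23],[1,0,0,0,8.23],[1,0,0,0,8.23],[1,0,0,0,8.23],[1,0,0,0,8.23],[1,0,0,0,8.23],[1,0,0,0,8.23],[1,0,0,0,8.23],[1,0,0,0,8.23],[1,0,0,0,8.23],[1,0,0,0,8.23],[1,0,0,0,8.23]]' 60
python3 - <<'E'
from h import *
im,o=grab('wrist','w2.png'); print(o['joint_positions'].round(2),o['position'],o['tcp_rot'],o['time_s'])
E
```

```text
time_s: 3.0
position: [517.4, 261.3, 139.0]
tcp_rot: [3.141, 0.0, 2.849]
contact_force: [1.9, 1.2, 0.9]
width: 85.8
time_s: 5.0
position: [518.0, 260.2, 139.3]
tcp_rot: [-3.141, 0.0, -0.029]
contact_force: [-0.4, -0.2, 0.5]
width: 85.8
[-1.19  0.57  0.91  1.9  -0.55  0.94 -1.62] [517.95087982 260.19831641 139.30854754] [-3.14100080e+00  4.05324390e-05 -2.93533998e-02] 5.0
```

View pics/w2.png

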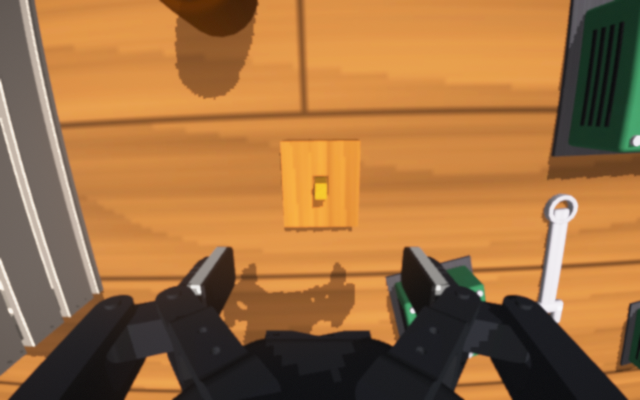

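Run:
```python
from h import *
im=cv2.imread('pics/w2.png');o=get_obs()
hsv=cv2.cvtColor(im,cv2.COLOR_BGR2HSV)
sub=im[130:240,270:370]
cv2.imwrite('pics/w2a.png',cv2.resize(sub,None,fx=5,fy=5,interpolation=cv2.INTER_CUBIC))
g=im[:,:,1].astype(int)-im[:,:,0]; y=(im[:,:,1]>170)&(im[:,:,0]<90); y[:170]=0;y[210:]=0;y[:,:300]=0;y[:,340:]=0
ys,xs=np.where(y);print(len(xs),xs.min(),xs.max(),ys.min(),ys.max(),xs.mean(),ys.mean())
print(toplane('wrist',[[xs.mean(),ys.mean()],[xs.min()-.5,ys.min()-.5],[xs.max()+.5,ys.max()+.5]],44,o))
for m in masks_of('wrist','holder')[:1]:
    r=m['region'].astype(np.uint8);c,_=cv2.findContours(r,0,2);print(cv2.minAreaRect(max(c,key=len)))
print(toplane('wrist',[[281,140],[360,139.5],[353,228],[285,230]],22,o))
```

```text
238 308 326 170 209 318.1848739495798 190.94957983193277
[[530.5892899  260.48979812  44.        ]
 [548.8960712  268.60839181  44.        ]
 [514.14440293 253.96747514  44.        ]]
((320.4233093261719, 182.8555145263672), (88.87599182128906, 79.22032928466797), 88.60282135009766)
[[571.75120415 291.47648025  22.        ]
 [569.9427332  222.80521892  22.        ]
 [487.69480259 228.80451715  22.        ]
 [487.76999997 293.38822149  22.        ]]
```

View pics/w2a.png

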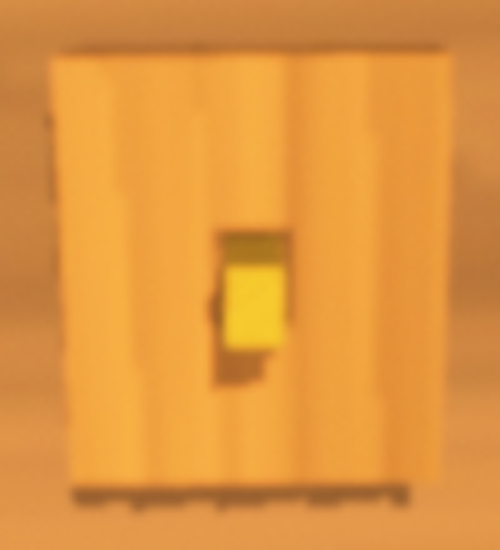

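Run:
```python
from h import *
o=get_obs()
q=lambda x,y:[270+x/5-.4,130+y/5-.4]
print(toplane('wrist',[q(253.5,307.5),q(222,265),q(285,265),q(222,350),q(285,350)],44,o).round(1))
print(toplane('wrist',[q(52,58),q(450,52),q(73,487),q(440,485)],22,o).round(1), o['position'],o['tcp_rot'])
```

```text
[[530.4 258.7  44. ]
 [537.8 263.7  44. ]
 [537.5 253.4  44. ]
 [523.2 264.1  44. ]
 [522.9 253.6  44. ]]
[[570.4 292.8  22. ]
 [569.9 223.5  22. ]
 [490.5 293.5  22. ]
 [489.3 224.   22. ]] [517.86726071 260.19639932 139.01824879] [ 3.14096996e+00  5.49154183e-05 -2.30184068e-02]
```

Run:
```python
from h import *
im=cv2.imread('pics/w2.png')
cv2.imwrite('pics/w2b.png',cv2.resize(im[235:335,170:470],None,fx=2.6,fy=4,interpolation=cv2.INTER_CUBIC))
k,d=K('wrist');T=np.array(camera_info('wrist')['tool_from_camera'])
for y in (-42.5,42.5):
  for x in (-11,11):
    for z in (-20,-13,-5,0,5,10):
      c=np.linalg.inv(T)@[x,y,z,1]
      print(x,y,z,cv2.projectPoints(c[:3].reshape(1,3),np.zeros(3),np.zeros(3),k,d)[0].ravel().round(0))
```

```text
-11 -42.5 -20 [230. 300.]
-11 -42.5 -13 [234. 292.]
-11 -42.5 -5 [238. 283.]
-11 -42.5 0 [241. 277.]
-11 -42.5 5 [243. 273.]
-11 -42.5 10 [245. 268.]
11 -42.5 -20 [225. 258.]
11 -42.5 -13 [230. 251.]
11 -42.5 -5 [234. 244.]
11 -42.5 0 [237. 240.]
11 -42.5 5 [240. 236.]
11 -42.5 10 [242. 232.]
-11 42.5 -20 [410. 300.]
-11 42.5 -13 [406. 291.]
-11 42.5 -5 [401. 283.]
-11 42.5 0 [399. 277.]
-11 42.5 5 [396. 273.]
-11 42.5 10 [394. 268.]
11 42.5 -20 [415. 258.]
11 42.5 -13 [410. 251.]
11 42.5 -5 [405. 244.]
11 42.5 0 [402. 240.]
11 42.5 5 [399. 236.]
11 42.5 10 [397. 232.]
```

View pics/w2b.png

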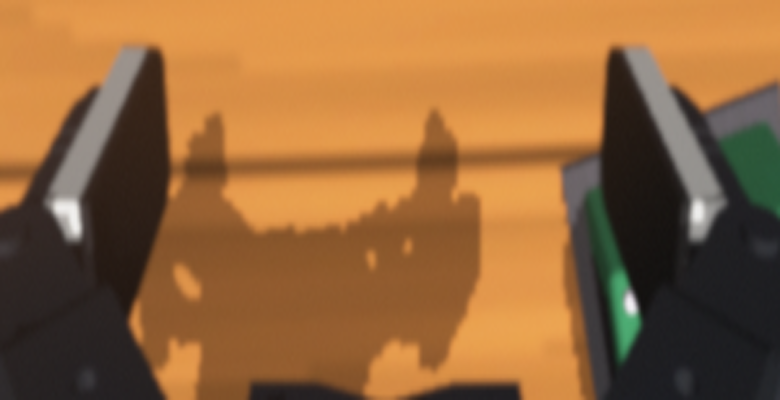

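```bash
python3 -m inch '[[1,0.2,1.2,25,0],[0.6,0,0,25,0],[0.2,0,0,25,0],[-0.2,0,0,20,0],[-0.4,0,0,12,0],[-0.6,0,0,0,0],[-0.65,0,0,0,0],[-0.65,0,0,0,0]]' 60
python3 - <<'E'
from h import *
im,o=grab('wrist'); print(o['position'],o['tcp_rot'],o['time_s'],o['width'])
cv2.imwrite('pics/w3.png',cv2.resize(im[120:340,220:420],None,fx=3,fy=2.7))
E
```

```text
time_s: 5.9
position: [518.7, 258.8, 32.9]
tcp_rot: [-3.141, -0.001, -0.023]
contact_force: [-0.3, -0.6, -0.3]
width: 15.0
[518.71549595 258.75364118  32.86674565] [-3.14072354e+00 -8.45330756e-04 -2.32354042e-02] 5.9 14.996219591315457
```

View pics/w3.png

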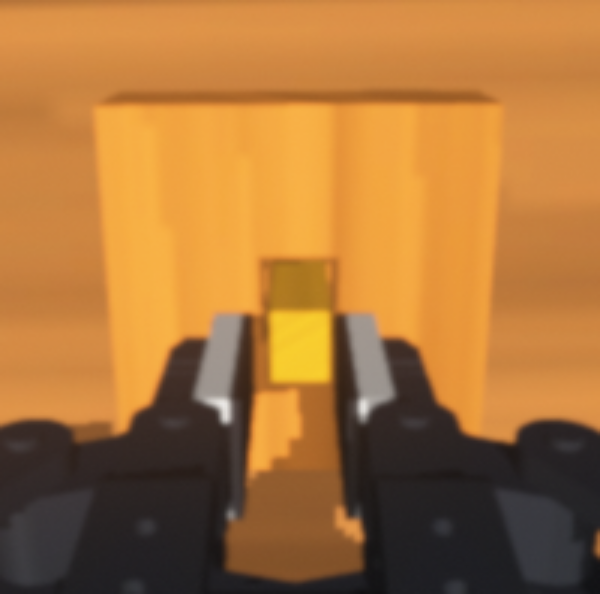

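```bash
python3 -m inch '[[-0.65,-0.9,0,0,0],[-0.7,0,0,0,0],[-0.75,0,0,0,0],[-1,0,0,0,0],[-1,0,0,0,0],[-1,0,0,0,0],[-1,0,0,0,0]]' 60
python3 -m inch '[[-1,0,0,-3,0],[-1,0,0,-10,0],[-1,0,0,-25,0],[-1,0,0,-30,0],[-1,0,0,-30,0]]'
python3 - <<'E'
from h import *
im,o=grab('wrist'); print(o['position'],o['tcp_rot'],o['time_s'],o['width'],o['contact_force'])
cv2.imwrite('pics/w4.png',cv2.resize(im[120:340,220:420],None,fx=3,fy=2.7))
E
```

```text
time_s: 6.65
position: [517.4, 258.6, 32.5]
tcp_rot: [-3.141, 0.0, -0.024]
contact_force: [-1.8, -0.0, 5.8]
width: 8.1
time_s: 7.15
position: [517.4, 258.2, 131.5]
tcp_rot: [3.141, -0.0, -0.025]
contact_force: [0.1, 0.5, -0.7]
width: 7.9
[517.40732132 258.24455238 131.46042238] [ 3.14109464e+00 -1.84829966e-05 -2.45451917e-02] 7.15 7.873786022205646 [ 0.06724235  0.45598849 -0.67952853]
```

View pics/w4.png

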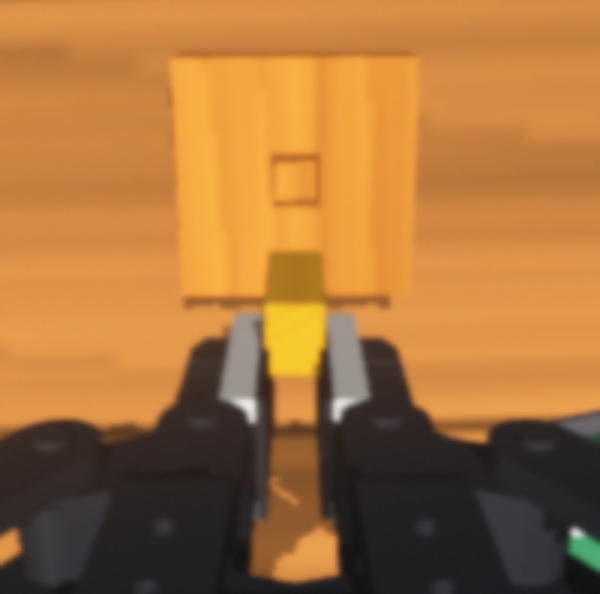

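```bash
cat >> h.py <<'E'
def intool(px,zt):
    k,d=K('wrist');T=np.array(camera_info('wrist')['tool_from_camera'])
    p=cv2.undistortPoints(np.array(px,float).reshape(-1,1,2),k,d).reshape(-1,2)
    v=np.c_[p,np.ones(len(p))]@T[:3,:3].T; e=T[:3,3]
    zt=np.broadcast_to(zt,len(p))
    return e+v*((zt-e[2])/v[:,2])[:,None]
E
python3 - <<'E'
from h import *
q=lambda x,y:[220+x/3-.3,120+y/2.7-.3]
print(intool([q(265,303),q(327,303),q(268,375),q(320,375),q(270,251),q(322,251)],[-11.5,-11.5,-11.5,-11.5,18.5,18.5]).round(1))
E
```

```text
[[ 20.2  -5.5 -11.5]
 [ 20.2   4.1 -11.5]
 [  6.5  -5.1 -11.5]
 [  6.5   3.2 -11.5]
 [ 19.5  -5.5  18.5]
 [ 19.5   4.3  18.5]]
```

```bash
python3 -m inch '[[-1,11.9,40.9,-3,0],[-1,11.9,40.9,-3,0],[-1,11.9,40.9,-3,0],[-1,11.9,40.9,-2,0],[-1,11.9,40.9,-2,0],[-1,11.9,40.9,-1,0],[-1,11.9,40.9,0,0],[-1,0,0,0,4.3],[-1,0,0,0,4.3],[-1,0,0,0,0]]'
python3 - <<'E'
from h import *
im,o=grab('wrist','w5f.png'); print(o['position'],o['tcp_rot'],o['time_s'],o['width'],o['contact_force'])
cv2.imwrite('pics/w5.png',cv2.resize(im[110:270,220:420],None,fx=4,fy=3.7,interpolation=cv2.INTER_CUBIC))
E
```

```text
time_s: 8.2
position: [593.9, -30.3, 144.3]
tcp_rot: [3.141, -0.0, -0.175]
contact_force: [-0.5, 0.6, -0.2]
width: 7.9
[593.85224803 -30.27631224 144.26473871] [ 3.14112308e+00 -1.27895380e-04 -1.75050473e-01] 8.2 7.909159199650885 [-0.51431936  0.63043854 -0.16955012]
```

View pics/w5.png

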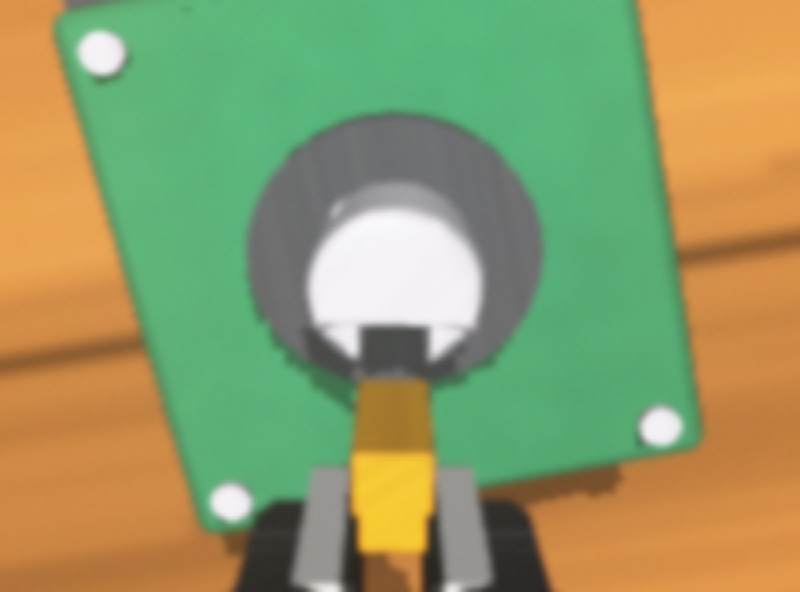

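Run:
```python
from h import *
im=cv2.imread('pics/w5f.png')
q=lambda x,y:[220+x/4-.375,110+y/3.7-.365]
print('slot',intool([q(361,326),q(430,326),q(359,358),q(428,358),q(307,290),q(485,290),q(396,207)],44.26).round(2))
print('keybot',intool([q(358,380),q(430,380)],18.5).round(2))
print('keytop',intool([q(352,452),q(435,452),q(358,551),q(426,551)],-11.5).round(2))
g=cv2.cvtColor(im,cv2.COLOR_BGR2GRAY)
for r in (190,193,196,200,203): print(r,g[r,290:352].tolist())
```

```text
slot [[ 20.94  -6.16  44.26]
 [ 20.94   5.09  44.26]
 [ 15.03  -6.54  44.26]
 [ 15.03   4.81  44.26]
 [ 27.47 -14.83  44.26]
 [ 27.47  13.91  44.26]
 [ 42.05  -0.47  44.26]]
keybot [[19.59 -5.9  18.5 ]
 [19.59  4.29 18.5 ]]
keytop [[ 20.16  -5.71 -11.5 ]
 [ 20.16   3.93 -11.5 ]
 [  6.35  -5.14 -11.5 ]
 [  6.35   3.   -11.5 ]]
190 [111, 111, 113, 111, 110, 116, 140, 187, 227, 239, 243, 244, 244, 244, 244, 244, 244, 244, 244, 244, 244, 244, 244, 244, 244, 244, 243, 243, 243, 242, 243, 242, 242, 242, 242, 242, 242, 242, 242, 242, 242, 243, 243, 243, 243, 242, 241, 238, 232, 207, 162, 125, 111, 110, 110, 110, 109, 109, 109, 107, 107, 109]
193 [110, 110, 111, 111, 110, 110, 123, 162, 210, 236, 243, 244, 244, 244, 244, 244, 244, 244, 244, 244, 244, 244, 244, 244, 244, 243, 243, 242, 242, 242, 241, 242, 242, 242, 243, 242, 242, 242, 242, 243, 243, 243, 244, 243, 242, 241, 240, 238, 226, 186, 139, 114, 109, 110, 110, 110, 110, 111, 111, 109, 108, 114]
196 [111, 112, 112, 112, 111, 111, 111, 129, 173, 210, 225, 228, 230, 232, 235, 236, 236, 236, 235, 233, 232, 230, 229, 228, 227, 227, 227, 227, 227, 226, 227, 229, 232, 235, 235, 235, 236, 238, 240, 241, 240, 239, 238, 237, 237, 238, 237, 229, 198, 152, 120, 110, 108, 110, 109, 110, 110, 110, 111, 115, 123, 133]
200 [107, 109, 110, 111, 107, 98, 86, 79, 82, 96, 128, 167, 198, 220, 231, 237, 239, 238, 228, 183, 126, 90, 79, 77, 77, 76, 76, 76, 77, 77, 76, 76, 77, 76, 77, 88, 119, 174, 226, 239, 240, 237, 234, 228, 213, 184, 149, 126, 118, 114, 112, 110, 109, 108, 109, 110, 110, 116, 128, 138, 140, 140]
203 [106, 105, 106, 108, 108, 104, 91, 80, 75, 76, 76, 83, 100, 125, 155, 188, 218, 233, 229, 186, 122, 86, 77, 76, 76, 76, 76, 76, 76, 76, 77, 77, 75, 75, 75, 84, 114, 173, 224, 234, 227, 203, 174, 143, 116, 102, 104, 109, 111, 111, 111, 110, 109, 107, 107, 112, 126, 135, 139, 141, 142, 141]
```

Run:
```python
from h import *
c=camera_info('wrist');print(c); print(K('wrist'))
print(intool([[317.67,200],[310,200],[327,200]],44.26))
```

```text
{'fovy': 70.2623708882116, 'cx': 317.6748448020199, 'cy': 200.05402327718934, 'D': array([-0.04947981,  0.        ,  0.        ,  0.        ,  0.        ]), 'tool_from_camera': array([[-1.54266809e-04, -9.60556363e-01, -2.78085328e-01,
         7.10331303e+01],
       [ 9.99999813e-01,  1.62048585e-05, -6.10720678e-04,
        -9.61861534e-01],
       [ 5.91137966e-04, -2.78085370e-01,  9.60556181e-01,
        -1.34186540e+02],
       [ 0.00000000e+00,  0.00000000e+00,  0.00000000e+00,
         1.00000000e+00]])}
(array([[284.2422279 ,   0.        , 317.6748448 ],
       [  0.        , 284.2422279 , 200.05402328],
       [  0.        ,   0.        ,   1.        ]]), array([-0.04947981,  0.        ,  0.        ,  0.        ,  0.        ]))
[[19.4088117  -1.07847828 44.26      ]
 [19.40872907 -6.09140333 44.26      ]
 [19.40891579  5.01926236 44.26      ]]
```

Run:
```python
from h import *
im=cv2.imread('pics/w5f.png').astype(int)
for r in (206,210,212,214,218,222,226,230): print(r,im[r,300:338,2].tolist(), im[r,300:338,0].tolist()) if r<0 else print(r,(im[r,302:336,1]-im[r,302:336,0]).tolist())
```

```text
206 [3, 4, 2, 1, -1, -4, -3, -2, 0, 2, 2, 3, 2, 3, 2, 2, 1, 2, 2, 2, 2, 1, 1, 1, -1, -4, -4, -3, -3, 0, 1, 1, 0, -1]
210 [18, 13, 10, 7, 4, 2, 1, 1, 1, 1, 3, 3, 2, 0, 2, 0, 0, 0, -1, 1, 2, 2, 4, 3, 2, 2, 3, 3, 3, 5, 6, 7, 11, 15]
212 [34, 31, 29, 24, 21, 15, 13, 13, 19, 24, 27, 28, 26, 25, 25, 24, 25, 24, 24, 25, 27, 28, 30, 28, 21, 14, 14, 15, 18, 22, 23, 28, 32, 37]
214 [36, 36, 35, 35, 36, 35, 37, 44, 58, 67, 71, 71, 70, 69, 68, 68, 67, 67, 68, 68, 70, 70, 70, 68, 56, 41, 36, 36, 38, 43, 44, 46, 48, 51]
218 [53, 49, 44, 40, 37, 38, 46, 59, 70, 77, 77, 77, 77, 76, 74, 73, 73, 73, 75, 75, 76, 78, 77, 75, 67, 55, 53, 55, 55, 55, 56, 55, 55, 55]
222 [54, 54, 54, 53, 54, 52, 55, 65, 75, 79, 78, 77, 78, 76, 75, 74, 76, 75, 74, 76, 77, 79, 78, 77, 72, 63, 57, 56, 56, 55, 55, 55, 55, 56]
226 [55, 54, 54, 53, 55, 56, 61, 71, 77, 78, 78, 76, 77, 77, 76, 75, 74, 75, 75, 76, 76, 77, 78, 78, 75, 67, 59, 54, 55, 56, 57, 55, 56, 56]
230 [56, 56, 55, 55, 55, 58, 66, 77, 80, 79, 79, 78, 78, 79, 78, 77, 75, 77, 76, 77, 79, 80, 79, 79, 77, 69, 58, 55, 56, 54, 55, 54, 55, 55]
```

```bash
python3 -m inch '[[-1,0,0,8,0],[-1,0,0,8,0],[-1,0,0,4,0],[-1,0,0,2,0],[-1,0,0,2,0],[-1,0,0,2,0],[-1,0,0,2,0],[-1,0,0,2,0],[-1,0,0,0,0]]'
python3 - <<'E'
from h import *
im,o=grab('wrist','w6f.png'); print(o['position'],o['tcp_rot'],o['time_s'],o['width'],o['contact_force'],o['torque'])
cv2.imwrite('pics/w6.png',cv2.resize(im[130:290,220:420],None,fx=4,fy=3.7,interpolation=cv2.INTER_CUBIC))
E
```

```text
time_s: 9.15
position: [593.7, -29.7, 114.0]
tcp_rot: [3.142, 0.0, -0.174]
contact_force: [-0.2, 0.2, -0.6]
width: 7.8
[593.73065273 -29.67888938 113.95788469] [ 3.14156641e+00  3.35374253e-04 -1.74128026e-01] 9.15 7.82554108280304 [-0.20683027  0.17282633 -0.57878849] [ 0.05143936  0.05199205 -0.01748643]
```

View pics/w6.png

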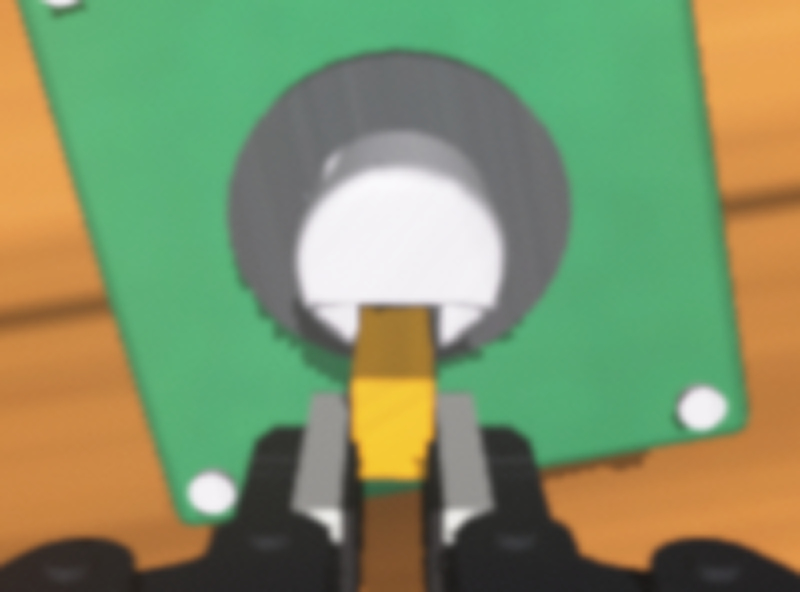

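```bash
python3 -m inch '[[-1,0,0,2,0],[-1,0,0,2,0],[-1,0,0,2,0],[-1,0,0,2,0],[-1,0,0,0,0]]'; python3 -m inch '[[-1,0,0,2,0],[-1,0,0,2,0],[-1,0,0,2,0],[-1,0,0,2,0],[-1,0,0,2,0],[-1,0,0,2,0],[-1,0,0,0,0]]'
```

```text
time_s: 9.7
position: [593.6, -29.7, 105.8]
tcp_rot: [3.141, 0.001, -0.174]
contact_force: [-0.2, -0.0, -0.1]
width: 7.6
time_s: 10.4
position: [593.7, -29.7, 93.9]
tcp_rot: [3.141, 0.0, -0.174]
contact_force: [0.5, -0.8, -0.4]
width: 7.5
```

```bash
python3 -m inch '[[-1,0,0,1,0],[-1,0,0,1,0],[-1,0,0,1,0],[-1,0,0,1,0],[-1,0,0,0,0]]'
python3 - <<'E'
from h import *
im,o=grab('wrist','w7f.png'); print(o['position'],o['width'],o['contact_force'],o['torque'])
cv2.imwrite('pics/w7.png',cv2.resize(im[130:290,220:420],None,fx=4,fy=3.7,interpolation=cv2.INTER_CUBIC))
E
```

```text
time_s: 10.9
position: [593.8, -29.7, 90.1]
tcp_rot: [3.142, -0.0, -0.174]
contact_force: [0.2, -0.7, -0.6]
width: 7.4
[593.84396165 -29.73080525  90.05019232] 7.447532268319786 [ 0.2253735  -0.7273329  -0.55249254] [-0.16306501  0.07355257 -0.02164348]
```

View pics/w7.png

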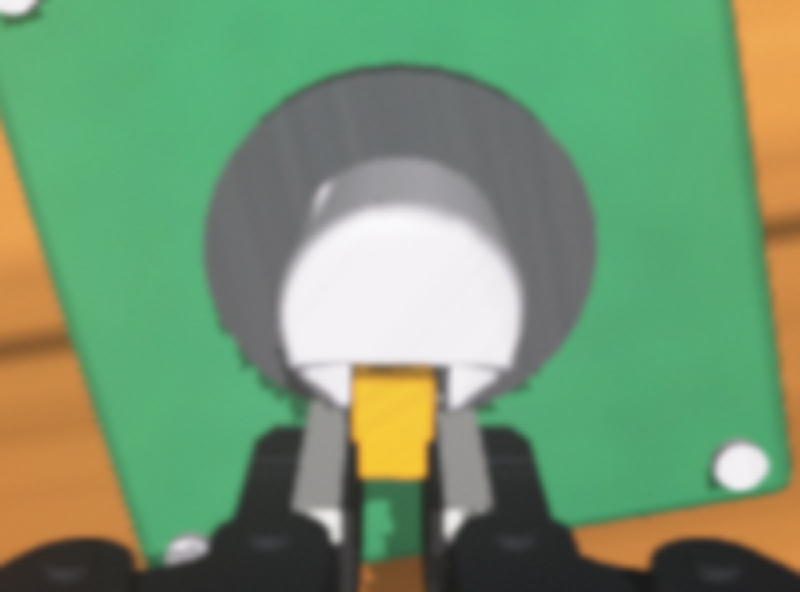

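```bash
python3 -m inch '[[-1,0,0.2,0.7,0],[-1,0,0,0.7,0],[-1,0,0,0,0]]';  python3 -m inch '[[-1,0,0,0.6,0],[-1,0,0,0.6,0],[-1,0,0,0,0]]'
```

```text
time_s: 11.25
position: [593.8, -29.7, 88.7]
tcp_rot: [-3.141, 0.0, -0.174]
contact_force: [0.1, 0.6, -1.0]
width: 7.7
time_s: 11.55
position: [593.9, -29.8, 88.5]
tcp_rot: [-3.14, 0.0, -0.174]
contact_force: [-3.1, 0.2, 6.5]
width: 7.9
```

```bash
python3 -m inch '[[-0.7,0,0,0,0],[-0.65,0,0,0,0],[-0.6,0,0,0,0],[-0.55,0,0,0,0],[-0.5,0,0,0,0]]'
python3 - <<'E'
from h import *
im,o=grab('wrist','w8f.png'); print(o['position'],o['width'],o['contact_force'],o['torque'])
cv2.imwrite('pics/w8.png',cv2.resize(im[130:290,220:420],None,fx=4,fy=3.7,interpolation=cv2.INTER_CUBIC))
E
```

```text
time_s: 12.05
position: [593.8, -29.8, 87.5]
tcp_rot: [-3.142, 0.0, -0.174]
contact_force: [0.9, 0.6, 0.3]
width: 21.6
[593.78576078 -29.83838151  87.46238691] 21.577554355174694 [0.89368778 0.60725423 0.31238346] [-0.0250974  -0.05316682 -0.04299391]
```

View pics/w8.png

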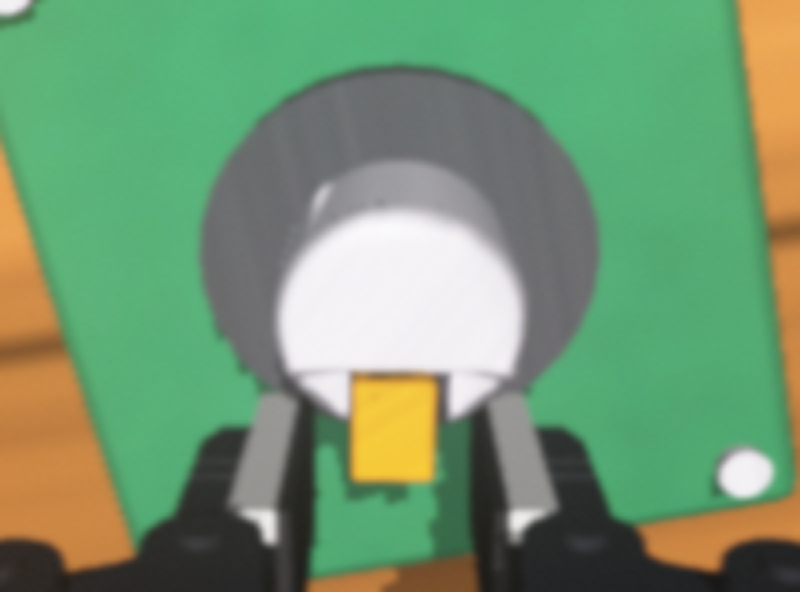

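```bash
python3 -m inch '[[-0.5,0,0,-8,0],[-0.5,0,0,-15,0],[-0.4,0,0,-25,0],[-0.2,0,0,-12,0],[0,0,0,0,0]]'
python3 - <<'E'
from h import *
im,o=grab('wrist','w9f.png'); print(o['position'],o['tcp_rot'],o['width'],o['contact_force'],o['torque'])
cv2.imwrite('pics/w9.png',cv2.resize(im[130:240,240:400],None,fx=5,fy=5,interpolation=cv2.INTER_CUBIC))
E
```

```text
time_s: 12.6
position: [595.3, -30.2, 150.1]
tcp_rot: [-3.14, -0.005, -0.174]
contact_force: [-0.2, -0.6, 0.4]
width: 42.6
[595.26719215 -30.22960973 150.08104609] [-3.14036189 -0.00455522 -0.17408644] 42.60519510839364 [-0.19116296 -0.62265273  0.44539047] [-0.02655696  0.026035    0.03330587]
```

View pics/w9.png

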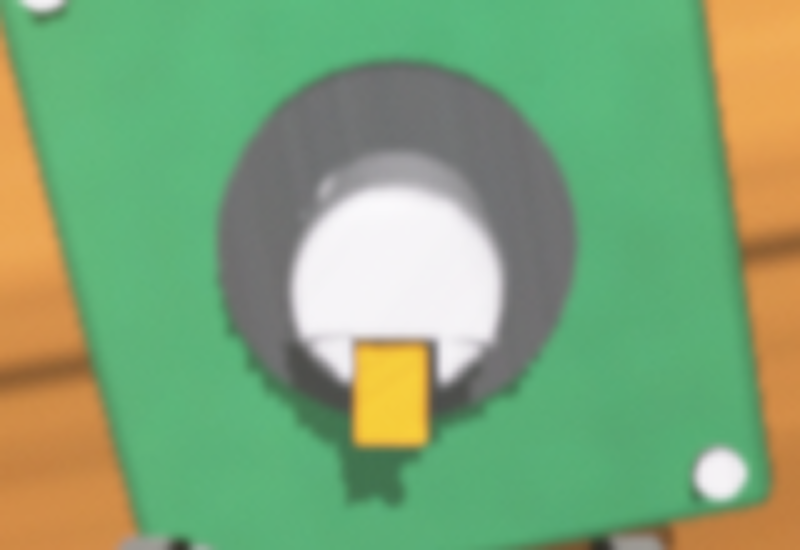

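Run:
```python
from h import *
o={'position':np.array([595.267,-30.23,150.081]),'tcp_rot':np.array([-3.14036,-.004555,-.174086])}
q=lambda x,y:[240+x/5-.4,130+y/5-.4]
names=['L','R','T','keyTL','keyTR','keyBL','keyBR','slotR']
px=[q(291,290),q(502,290),q(396.5,186),q(354,342),q(431,342),q(353,446),q(428,446),q(437,342)]
W=toplane('wrist',px,100,o)
for n,w in zip(names,W): print(n,w.round(2))
ax=np.array([np.cos(-.1741),np.sin(-.1741)]);ay=np.array([np.sin(-.1741),-np.cos(-.1741)])
c=W[2,:2]-13.0*ax if 0 else (W[2,:2]-14*ax)
mid=(W[0]+W[1])[:2]/2
kc=W[3:7,:2].mean(0)
inner=(W[3]+W[4])[:2]/2
print('c',c,'midLR',mid,'kc',kc,'rel kc-c',(kc-c)@ax,(kc-c)@ay)
d=W[3:5,:2].mean(0)-W[5:7,:2].mean(0);print(np.degrees(np.arctan2(d[1],d[0])))
print(camera_info('wrist')['tool_from_camera'][:,3])
```

```text
L [623.88 -20.64 100.  ]
R [619.02 -48.37 100.  ]
T [635.21 -36.91 100.  ]
keyTL [615.35 -27.63 100.  ]
keyTR [613.55 -37.85 100.  ]
keyBL [600.76 -24.81 100.  ]
keyBR [598.98 -34.98 100.  ]
slotR [613.42 -38.64 100.  ]
c [621.42180719 -34.48811955] midLR [621.45039035 -34.50622419] kc [607.16058871 -31.31661703] rel kc-c -14.595002745595883 -0.6532042745884142
-11.020950217753246
[  71.03133191   -0.9614596  -134.18504996    1.        ]
```

```bash
python3 -m inch '[[0.2,-14,40.3,-8,0],[0.5,-14,40.3,-8,0],[1,-14,40.3,-6,0],[1,-14,40.3,0,0],[1,-14,40.3,0,0],[1,-14,40.3,0,0],[1,0,0,0,-7.8],[1,0,0,0,-7.8],[1,0,0,0,0],[1,0,0,0,0]]'
python3 - <<'E'
from h import *
im,o=grab('wrist','w10f.png'); print(o['joint_positions'].round(2),o['position'],o['tcp_rot'],o['width'],o['contact_force'],o['torque'])
E
```

```text
time_s: 13.65
position: [468.9, -253.1, 169.0]
tcp_rot: [-3.141, 0.001, 0.096]
contact_force: [0.9, -0.3, -1.0]
width: 85.2
[-0.28  0.43  0.91  1.98 -0.42  0.93 -0.63] [ 468.90722393 -253.08103196  168.99797221] [-3.14074607e+00  8.55456952e-04  9.56396217e-02] 85.1696546909447 [ 0.86802796 -0.2540111  -1.0315152 ] [0.0298762  0.02006818 0.00199315]
```

View pics/w10f.png

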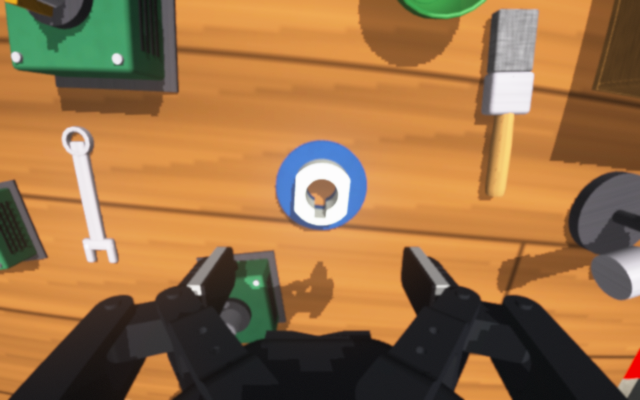

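Run:
```python
from h import *
im=cv2.imread('pics/w10f.png')
cv2.imwrite('pics/w10.png',cv2.resize(im[135:235,270:375],None,fx=6,fy=6,interpolation=cv2.INTER_CUBIC))
```

```text
(no output)
```

View pics/w10.png

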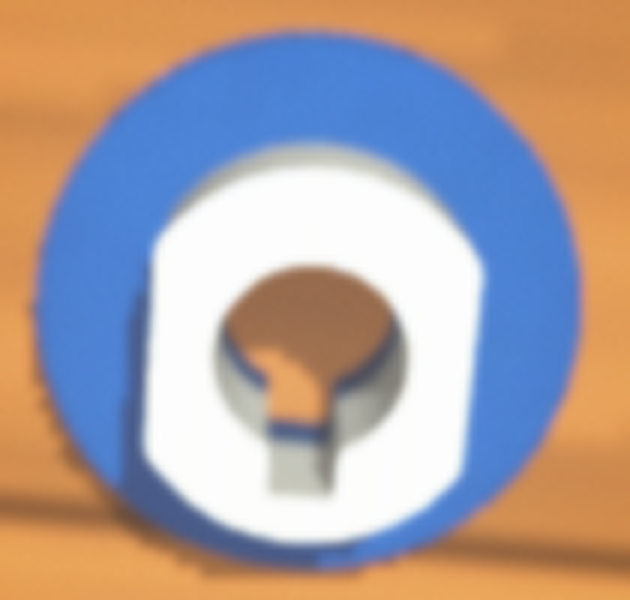

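Run:
```python
from h import *
o=get_obs()
q=lambda x,y:[270+x/6-.42,135+y/6-.42]
W=toplane('wrist',[q(153,245),q(143,455),q(484,275),q(462,465),q(310,266),q(213,357),q(408,357),q(268,495),q(333,493),q(310,168),q(303,544)],44,o)
print(W.round(2))
for a,b in((1,0),(3,2)): d=W[b]-W[a];print('flat',np.degrees(np.arctan2(d[1],d[0])))
c=(W[5]+W[6])/2; k=(W[7]+W[8])/2; d=c-k; print('c',c,'keyway yaw',np.degrees(np.arctan2(d[1],d[0])),np.hypot(*d[:2]))
d=W[10]-W[9];print('boss mid',(W[9]+W[10])/2,np.hypot(*d[:2]), 'flatmid',(W[0]+W[1]+W[2]+W[3])/4)
d=W[7]-W[8];print('kw end',np.degrees(np.arctan2(d[1],d[0]))-90)
```

```text
[[ 486.76 -229.26   44.  ]
 [ 452.55 -230.2    44.  ]
 [ 486.99 -280.76   44.  ]
 [ 455.79 -281.22   44.  ]
 [ 485.79 -253.73   44.  ]
 [ 469.81 -239.99   44.  ]
 [ 472.76 -270.53   44.  ]
 [ 447.73 -250.74   44.  ]
 [ 449.08 -261.12   44.  ]
 [ 500.97 -252.22   44.  ]
 [ 439.87 -257.18   44.  ]]
flat 1.5645768408661374
flat 0.8344422722032103
c [ 471.28050857 -255.2611072    44.        ] keyway yaw 1.6728401497051293 22.88823799827228
boss mid [ 470.41959789 -254.69759769   44.        ] 61.299327904479306 flatmid [ 470.5227436  -255.36042814   44.        ]
kw end 7.387475672069911
```

```bash
python3 -m inch '[[1,1.6,2.2,20,4.2],[1,0,0,35,0],[1,0,0,35,0],[1,0,0,30,0],[1,0,0,17,0],[1,0,0,10,0],[0.7,0,0,0,0],[0.45,0,0,0,0],[0.35,0,0,0,0],[0.35,0,0,0,0]]' 80
python3 - <<'E'
from h import *
im,o=grab('wrist','w11f.png'); print(o['position'],o['tcp_rot'],o['width'],o['contact_force'],o['time_s'])
cv2.imwrite('pics/w11.png',cv2.resize(im[130:330,200:440],None,fx=3,fy=3))
E
```

```text
time_s: 14.7
position: [471.7, -255.7, 23.5]
tcp_rot: [3.141, -0.002, 0.025]
contact_force: [0.1, 0.7, -0.1]
width: 57.5
[ 471.65985347 -255.72055874   23.46281453] [ 3.14103590e+00 -1.74137892e-03  2.48194737e-02] 57.52960161745115 [ 0.11622839  0.65138351 -0.09575833] 14.7
```

View pics/w11.png

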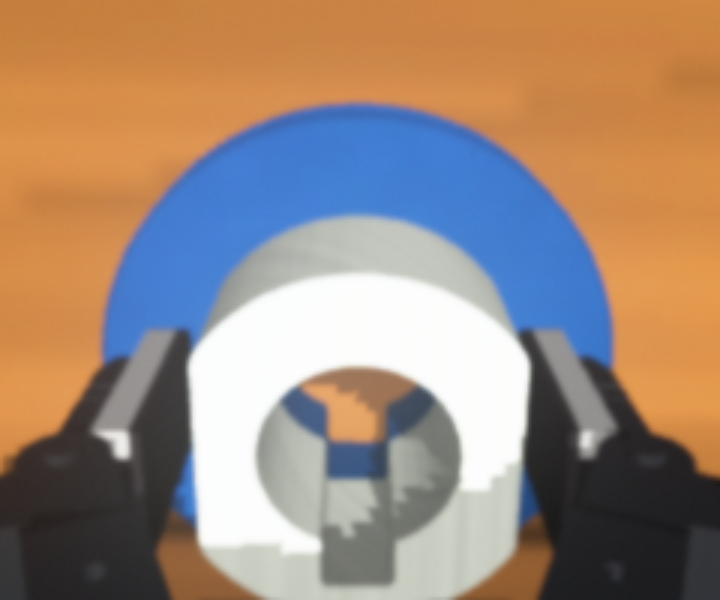

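```bash
python3 -m inch '[[0.3,0,0,0,0],[0.25,0,0,0,0],[0.2,0,0,0,0],[0.1,0,0,0,0],[-0.2,0,0,0,0],[-1,0,0,0,0],[-1,0,0,0,0],[-1,0,0,0,0]]' 80
python3 -m inch '[[-1,0,0,-2,0],[-1,0,0,-3,0],[-1,0,0,-10,0],[-1,0,0,-25,0],[-1,0,0,-40,0],[-1,0,0,-40,0],[-1,0,0,0,0],[-1,0,0,0,0]]'
python3 - <<'E'
from h import *
im,o=grab('wrist','w12f.png'); print(o['position'],o['tcp_rot'],o['width'],o['contact_force'],o['torque'],o['time_s'])
cv2.imwrite('pics/w12.png',cv2.resize(im[130:330,200:440],None,fx=3,fy=3,interpolation=cv2.INTER_CUBIC))
E
```

```text
time_s: 15.55
position: [471.2, -256.3, 23.3]
tcp_rot: [3.141, -0.001, 0.024]
contact_force: [-0.7, -0.3, 5.8]
width: 48.6
time_s: 16.35
position: [470.9, -254.9, 142.8]
tcp_rot: [-3.141, -0.001, 0.025]
contact_force: [-0.7, 0.0, -6.3]
width: 48.5
[ 470.92043254 -254.87864247  142.80815131] [-3.14065511e+00 -8.49952061e-04  2.53223218e-02] 48.544739008291515 [-0.65102489  0.04982488 -6.25834872] [0.06218317 0.06234343 0.00300744] 16.35
```

View pics/w12.png

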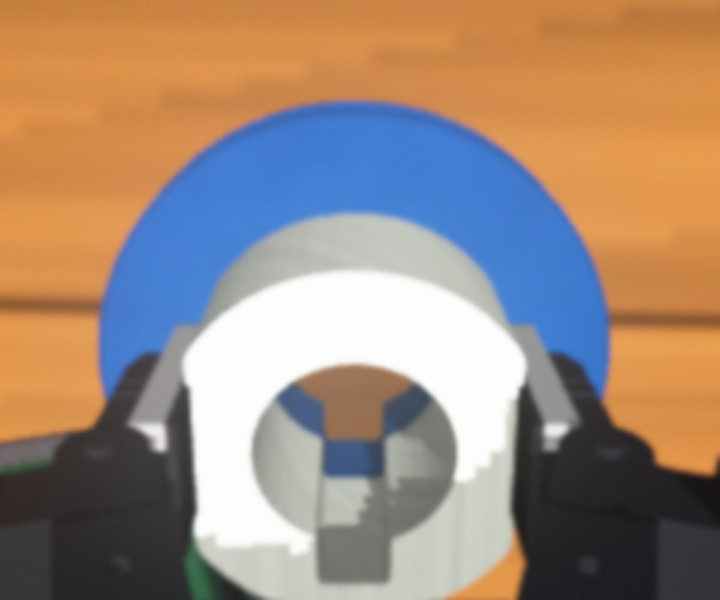

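Run:
```python
from h import *
q=lambda x,y:[200+x/3-.33,130+y/3-.33]
t=intool([q(251,453),q(458,453),q(354.5,364),q(318,582),q(390,582),q(183,375),q(527,375),q(354,270)],-20.7)
print(t.round(2)); print('c',t[0:2].mean(0)[1], t[2,0]-16, 'kw',t[3:5].mean(0))
# bottom edge of bore at z=+23.3 : keyway inner edges
t=intool([q(324,440),q(384,440),q(322,476),q(383,476)],[23.3,23.3,23.3,23.3]);print(t.round(2))
im=cv2.imread('pics/w12f.png'); print(camera_info('wrist')['tool_from_camera'][:3,3])
o=get_obs();R=Ro.from_euler('xyz',o['tcp_rot']).as_matrix();print(R.round(4))
```

```text
[[  0.18 -16.6  -20.7 ]
 [  0.18  14.81 -20.7 ]
 [ 15.09  -0.89 -20.7 ]
 [-23.49  -6.74 -20.7 ]
 [-23.49   4.8  -20.7 ]
 [ 13.25 -26.16 -20.7 ]
 [ 13.25  24.51 -20.7 ]
 [ 29.72  -0.97 -20.7 ]]
c -0.8952504788336348 -0.9126885935855569 kw [-23.49268102  -0.97424801 -20.7       ]
[[-24.21  -7.27  23.3 ]
 [-24.21   5.29  23.3 ]
 [-32.92  -7.79  23.3 ]
 [-32.91   5.17  23.3 ]]
[  71.22081458   -0.91648668 -134.1850291 ]
[[ 0.9997  0.0254 -0.0019]
 [ 0.0254 -0.9997  0.0019]
 [-0.0018 -0.002  -1.    ]]
```

Run:
```python
from h import *
q=lambda x,y:[220+x/4-.375,130+y/3.7-.365]
def W(t,p,y): 
    c,s=np.cos(y),np.sin(y); return p+np.array([c*t[0]+s*t[1],s*t[0]-c*t[1]])
t=intool([q(278,315),q(525,315),q(402,207),q(349,375),q(449,375),q(351,376),q(437,376),q(350,482),q(433,482)],-12.54+25.08)
print(t.round(2)); c=np.array([t[2,0]-14,t[:2,1].mean()]);print(c,W(c,np.array([593.786,-29.838]),-.1742))
c2=np.array([t[3,0]+6.3,t[3:5,1].mean()]);print(c2,W(c2,np.array([593.786,-29.838]),-.1742), 'key',W(t[5:9,:2].mean(0),np.array([593.786,-29.838]),-.1742))
```

```text
[[ 20.4  -16.56  12.54]
 [ 20.39  17.15  12.54]
 [ 36.74   0.32  12.54]
 [ 10.88  -6.98  12.54]
 [ 10.88   6.91  12.54]
 [ 10.72  -6.7   12.54]
 [ 10.72   5.24  12.54]
 [ -6.98  -7.03  12.54]
 [ -6.98   4.87  12.54]]
[22.73842721  0.29302401] [616.1295057  -34.06762028]
[17.1790462  -0.03457262] [610.71104224 -32.78142808] key [595.78169286 -29.27007726]
```

Run:
```python
from h import *
q=lambda x,y:[220+x/4-.375,130+y/3.7-.365]
def W(t,p,y): 
    c,s=np.cos(y),np.sin(y); return p+np.array([c*t[0]+s*t[1],s*t[0]-c*t[1]])
t=intool([q(278,315),q(525,315),q(402,207),q(349,375),q(449,375),q(351,376),q(437,376),q(350,482),q(433,482)],-12.54)
p=np.array([593.786,-29.838])
print(t.round(2)); c=np.array([t[2,0]-14,t[:2,1].mean()]);print(c,W(c,p,-.1742))
c2=np.array([t[3,0]+6.3,t[3:5,1].mean()]);print(c2,W(c2,p,-.1742), 'key',t[5:9,:2].mean(0),W(t[5:9,:2].mean(0),p,-.1742))
```

```text
[[ 29.08 -13.89 -12.54]
 [ 29.08  14.06 -12.54]
 [ 42.63   0.11 -12.54]
 [ 21.19  -5.94 -12.54]
 [ 21.19   5.57 -12.54]
 [ 21.06  -5.71 -12.54]
 [ 21.06   4.19 -12.54]
 [  6.38  -5.99 -12.54]
 [  6.38   3.88 -12.54]]
[28.63257001  0.08627995] [621.97027661 -34.88557979]
[27.49338425 -0.18531994] [620.89540562 -34.42064641] key [13.72183183 -0.90714717] [607.45738593 -31.32285406]
```

```bash
python3 -m inch '[[-1,10.4,-14.5,-3,0],[-1,19.4,-26.9,0,0],[-1,19.4,-26.9,0,0],[-1,19.4,-26.9,0,0],[-1,19.4,-26.9,0,0],[-1,19.4,-26.9,0,0],[-1,19.4,-26.9,0,0],[-1,19.4,-26.9,0,0],[-1,9.4,-12.7,0,0],[-1,0,0,0,4.25],[-1,0,0,0,4.25],[-1,0,0,0,4.25],[-1,0,0,0,0],[-1,0,0,0,0]]'
python3 - <<'E'
from h import *
im,o=grab('wrist','w13f.png'); print(o['joint_positions'].round(2),o['position'],o['tcp_rot'],o['width'],o['contact_force'],o['torque'],o['time_s'])
cv2.imwrite('pics/w13.png',cv2.resize(im[130:330,200:440],None,fx=3,fy=3,interpolation=cv2.INTER_CUBIC))
s,_=grab('scene');cv2.imwrite('pics/s13.png',cv2.resize(s[140:290,200:400],None,fx=4,fy=4,interpolation=cv2.INTER_CUBIC))
s,_=grab('side');cv2.imwrite('pics/d13.png',cv2.resize(s[140:260,230:390],None,fx=5,fy=5,interpolation=cv2.INTER_CUBIC))
E
```

```text
time_s: 17.8
position: [620.2, -36.5, 144.2]
tcp_rot: [3.141, 0.003, -0.197]
contact_force: [-0.8, 0.5, -5.2]
width: 48.5
[-0.63  0.63  0.91  1.8  -0.59  1.01 -1.25] [620.16439574 -36.4631344  144.18029704] [ 3.14076887e+00  2.70329539e-03 -1.96813523e-01] 48.492338649604505 [-0.83381362  0.47553833 -5.23402581] [ 0.00993385  0.01438195 -0.02399658] 17.8
```

View pics/w13.png

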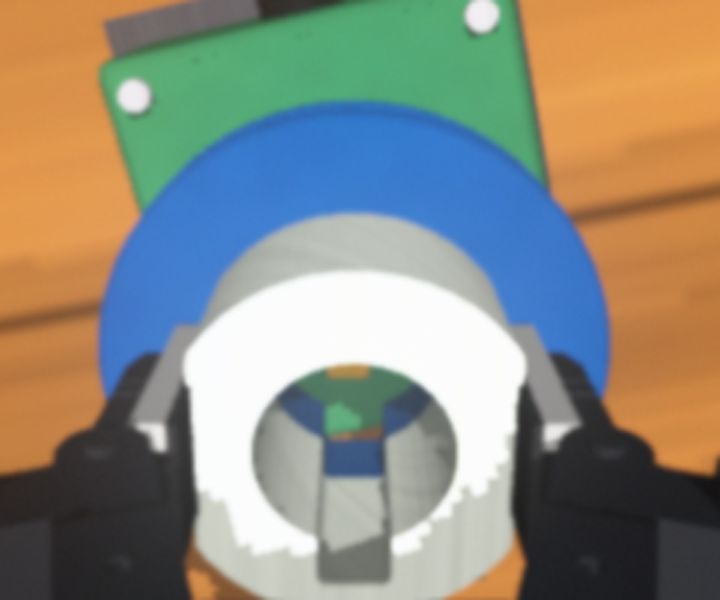

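View pics/d13.png

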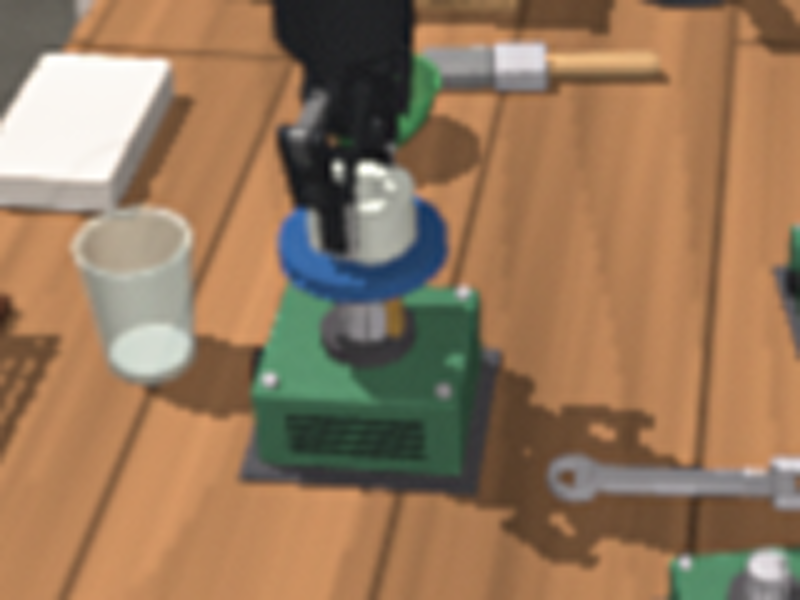

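Run:
```python
from h import *
o=get_obs();print(o['position'],o['tcp_rot'],o['qd'].round(3))
q=lambda x,y:[200+x/3-.33,130+y/3-.33]
im=cv2.imread('pics/w13f.png')
for r in range(250,260): print(r,im[r,304:328].tolist()[::2])
z=o['position'][2]-100
print(intool([q(328,378),q(368,378),q(348,366),q(348,378)],z).round(2),z)
```

```text
[620.84375574 -36.3715069  145.14883351] [-3.14153986e+00  8.90661695e-04 -1.97246299e-01] [-0.003 -0.003  0.005 -0.004 -0.003  0.002 -0.002]
250 [[252, 252, 252], [252, 252, 251], [250, 251, 249], [247, 249, 249], [237, 244, 245], [232, 241, 243], [228, 238, 241], [226, 237, 240], [229, 238, 241], [237, 242, 242], [246, 246, 243], [250, 250, 248]]
251 [[251, 251, 250], [248, 248, 246], [237, 240, 238], [223, 232, 236], [186, 214, 227], [172, 206, 222], [161, 197, 216], [155, 192, 212], [160, 195, 214], [183, 206, 214], [214, 219, 208], [232, 233, 227]]
252 [[243, 244, 240], [227, 230, 222], [182, 199, 194], [150, 184, 203], [117, 165, 194], [108, 159, 191], [99, 154, 187], [96, 151, 185], [100, 154, 188], [117, 155, 174], [145, 160, 138], [168, 178, 155]]
253 [[206, 213, 197], [165, 177, 154], [119, 145, 140], [94, 146, 177], [84, 143, 179], [82, 141, 178], [80, 141, 178], [79, 140, 178], [81, 141, 180], [88, 132, 154], [103, 127, 97], [113, 134, 98]]
254 [[142, 158, 129], [114, 134, 100], [94, 123, 114], [83, 135, 164], [79, 137, 169], [80, 138, 170], [79, 136, 169], [80, 138, 171]
[... 420 characters left out ...]
[97, 120, 82], [97, 120, 81]]
257 [[97, 120, 81], [99, 121, 82], [99, 123, 85], [97, 122, 87], [97, 123, 89], [97, 124, 90], [97, 123, 89], [96, 122, 89], [96, 122, 89], [97, 121, 84], [98, 120, 82], [96, 119, 80]]
258 [[98, 121, 81], [97, 121, 81], [99, 121, 82], [99, 122, 83], [98, 122, 82], [99, 123, 83], [98, 122, 83], [98, 122, 83], [98, 122, 82], [98, 121, 82], [97, 120, 80], [96, 119, 80]]
259 [[97, 119, 80], [98, 121, 81], [98, 121, 81], [98, 122, 81], [98, 123, 82], [99, 122, 81], [98, 123, 81], [98, 122, 81], [97, 121, 81], [96, 120, 80], [96, 119, 80], [95, 119, 80]]
[[-21.31  -7.14  45.15]
 [-21.31   2.16  45.15]
 [-18.23  -2.48  45.15]
 [-21.31  -2.49  45.15]] 45.148833505090494
```

```bash
python3 -m inch '[[-1,0,-0.9,5,0],[-1,0,0,5,1.0],[-1,0,0,5,0],[-1,0,0,0,0],[-1,0,0,0,0],[-1,0,0,0,0]]'
python3 - <<'E'
from h import *
im,o=grab('wrist','w14f.png'); print(o['position'],o['tcp_rot'],o['width'],o['contact_force'],o['torque'],o['time_s'])
cv2.imwrite('pics/w14.png',cv2.resize(im[230:330,260:380],None,fx=6,fy=6,interpolation=cv2.INTER_CUBIC))
E
```

```text
time_s: 18.55
position: [621.6, -35.4, 130.7]
tcp_rot: [-3.142, -0.0, -0.215]
contact_force: [-0.4, -0.7, -5.4]
width: 48.5
[621.56190049 -35.42216809 130.74696828] [-3.14154287e+00 -4.14819184e-04 -2.15108087e-01] 48.494434390934146 [-0.37847386 -0.74628998 -5.4349076 ] [-0.0117884  -0.00067373  0.00353443] 18.55
```

View pics/w14.png

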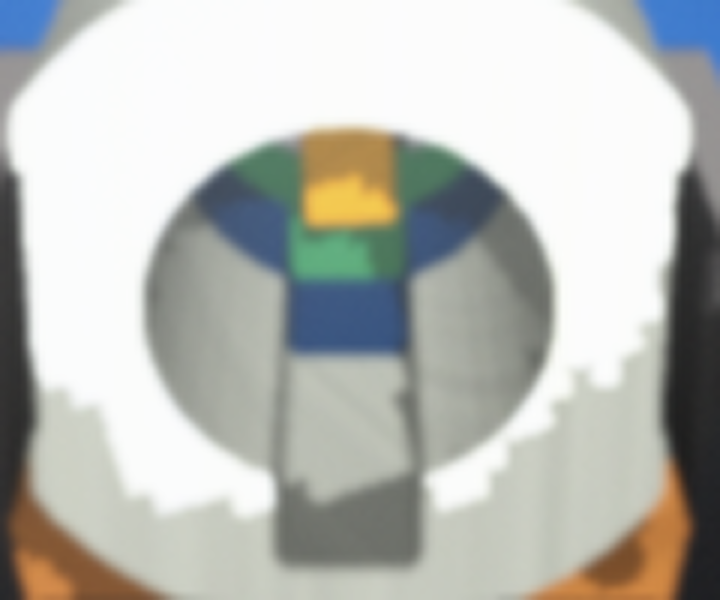

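Run:
```python
from h import *
o=get_obs();print(o['position'])
q=lambda x,y:[260+x/6-.42,230+y/6-.42]
print(intool([q(302,227),q(397,227)],30.7).round(2), intool([q(288,281),q(409,281)],23.3).round(2),intool([q(277,565),q(422,565),q(350,128)],-20.7).round(2))
```

```text
[621.56519019 -35.41174851 130.81940789]
[[-22.36  -6.13  30.7 ]
 [-22.36   4.16  30.7 ]] [[-24.53  -7.42  23.3 ]
 [-24.52   5.24  23.3 ]] [[-23.79  -6.79 -20.7 ]
 [-23.79   4.83 -20.7 ]
 [ 14.88  -0.94 -20.7 ]]
```

```bash
python3 -m inch '[[-1,-0.5,0,2,0],[-1,0,0,2,0],[-1,0,0,2,0],[-1,0,0,1.5,0],[-1,0,0,1.5,0],[-1,0,0,0,0]]'; python3 -m inch '[[-1,0,0,1.5,0],[-1,0,0,1.5,0],[-1,0,0,0,0]]'
```

```text
time_s: 19.2
position: [620.7, -35.2, 121.3]
tcp_rot: [3.142, 0.0, -0.215]
contact_force: [0.2, 0.5, -6.1]
width: 48.6
time_s: 19.5
position: [620.7, -35.2, 118.3]
tcp_rot: [3.142, 0.0, -0.215]
contact_force: [0.0, -0.5, -5.2]
width: 48.5
```

```bash
python3 -m inch '[[-1,0,0,2,0],[-1,0,0,2,0],[-1,0,0,2,0],[-1,0,0,2,0],[-1,0,0,0,0]]'; python3 -m inch '[[-1,0,0,2,0],[-1,0,0,2,0],[-1,0,0,2,0],[-1,0,0,2,0],[-1,0,0,0,0]]'
```

```text
time_s: 20.0
position: [620.7, -35.2, 110.2]
tcp_rot: [3.142, 0.0, -0.215]
contact_force: [-0.5, -0.3, -6.0]
width: 48.6
time_s: 20.5
position: [620.7, -35.2, 102.2]
tcp_rot: [3.142, 0.0, -0.215]
contact_force: [0.5, -0.7, -6.7]
width: 49.0
```

Run:
```python
from h import *
im,o=grab('wrist','w15f.png'); print(o['position'],o['tcp_rot'],o['contact_force'],o['torque'])
cv2.imwrite('pics/w15.png',cv2.resize(im[230:330,260:380],None,fx=6,fy=6,interpolation=cv2.INTER_CUBIC))
```

```text
[620.73562373 -35.1769894  102.22303163] [ 3.14151890e+00  4.54459970e-04 -2.15130654e-01] [ 0.54944538 -0.69607935 -6.70200756] [-0.04513556  0.03981569 -0.01555868]
```

View pics/w15.png

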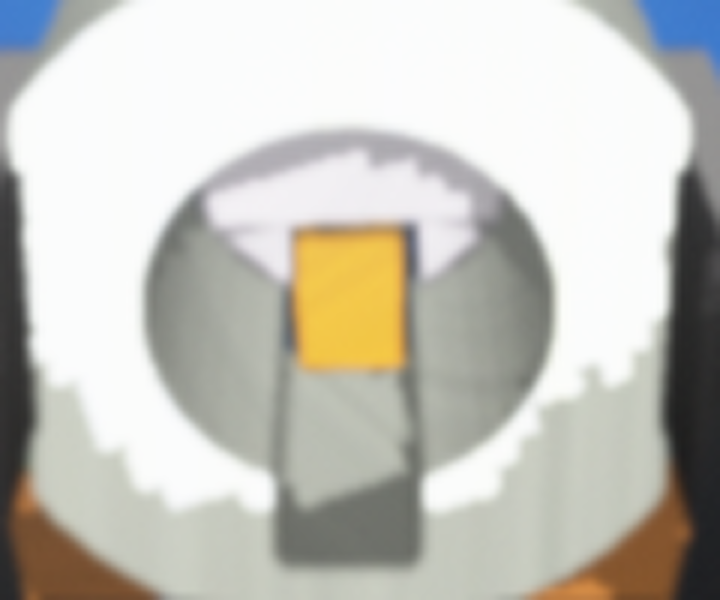

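Key and spindle sit freely inside the bore and keyway; 9 mm remain.

```bash
python3 -m inch '[[-1,0,0,2,0],[-1,0,0,2,0],[-1,0,0,1.5,0],[-1,0,0,1,0],[-1,0,0,0,0]]'; python3 -m inch '[[-1,0,0,0.7,0],[-1,0,0,0.7,0],[-1,0,0,0,0],[-1,0,0,0,0]]'; python3 -m inch '[[-1,0,0,0.5,0],[-1,0,0,0.5,0],[-1,0,0,0,0],[-1,0,0,0,0]]'
```

```text
time_s: 21.05
position: [620.8, -35.2, 95.8]
tcp_rot: [3.142, 0.0, -0.215]
contact_force: [-0.2, 0.2, -5.7]
width: 48.6
time_s: 21.45
position: [620.9, -35.2, 94.7]
tcp_rot: [-3.142, 0.0, -0.215]
contact_force: [-0.8, -0.2, -5.2]
width: 48.6
time_s: 21.85
position: [620.9, -35.2, 93.6]
tcp_rot: [-3.142, 0.0, -0.215]
contact_force: [-0.3, -0.4, -5.4]
width: 48.5
```

```bash
python3 -m inch '[[-1,0,0,0.5,0],[-1,0,0,0,0],[-1,0,0,0,0]]'; python3 -m inch '[[-1,0,0,0.5,0],[-1,0,0,0,0],[-1,0,0,0,0]]'
```

```text
time_s: 22.15
position: [620.9, -35.2, 93.4]
tcp_rot: [-3.141, -0.0, -0.215]
contact_force: [-0.6, -0.1, -2.6]
width: 48.7
time_s: 22.45
position: [621.0, -35.2, 93.3]
tcp_rot: [-3.141, -0.0, -0.215]
contact_force: [-3.5, 1.9, 4.6]
width: 48.4
```

```bash
python3 -m inch '[[0.15,0,0,-0.5,0],[0.2,0,0,0,0],[0.25,0,0,0,0],[0.35,0,0,0,0],[0.45,0,0,0,0],[0.45,0,0,0,0]]'
python3 - <<'E'
from h import *
im,o=grab('wrist','w16f.png'); print(o['position'],o['width'],o['contact_force'],o['time_s'])
cv2.imwrite('pics/w16.png',cv2.resize(im[130:330,200:440],None,fx=3,fy=3,interpolation=cv2.INTER_CUBIC))
E
```

```text
time_s: 23.05
position: [621.1, -35.3, 93.2]
tcp_rot: [-3.142, -0.0, -0.215]
contact_force: [0.0, -0.6, -0.3]
width: 62.2
[621.06352987 -35.27705382  93.23509832] 62.20354591915527 [ 0.03630361 -0.5962294  -0.30743968] 23.05
```

View pics/w16.png

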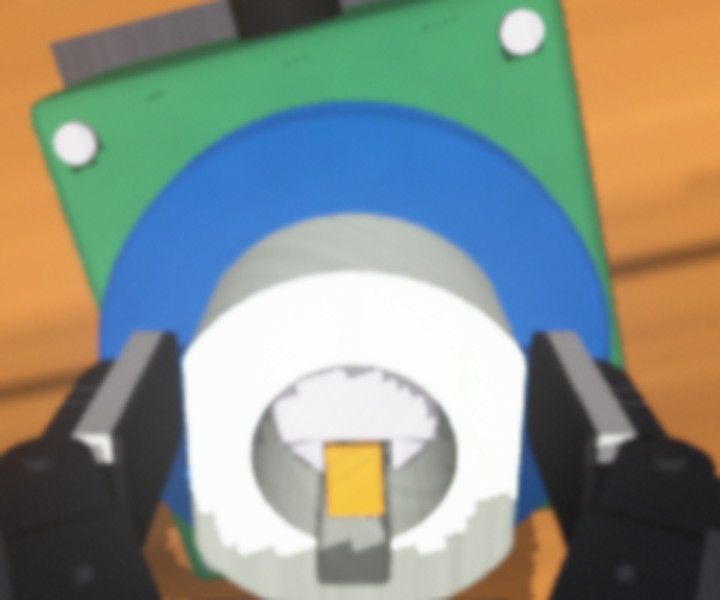

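Released, and the wrist force is near zero. Next I'll retreat straight up and check.

```bash
python3 -m inch '[[0.45,0,0,-8,0],[0.5,0,0,-20,0],[0.6,0,0,-35,0],[0.6,0,0,-35,0],[0.6,0,0,-20,0],[0.6,0,0,0,0],[0.6,0,0,0,0],[0.6,0,0,0,0]]'
python3 - <<'E'
from h import *
im,o=grab('wrist','w17f.png'); print(o['position'],o['width'],o['contact_force'],o['time_s'])
s,_=grab('scene','s17f.png');d,_=grab('side','d17f.png')
a=cv2.resize(s[150:270,220:380],(400,300),interpolation=cv2.INTER_CUBIC);b=cv2.resize(d[140:260,220:380],(400,300),interpolation=cv2.INTER_CUBIC)
w=cv2.resize(im[100:260,210:423],(400,300),interpolation=cv2.INTER_CUBIC); f=cv2.resize(s,(400,300))
cv2.imwrite('pics/all17.png',np.vstack([np.hstack([a,b]),np.hstack([w,f])]))
E
```

```text
time_s: 23.9
position: [620.2, -34.8, 210.1]
tcp_rot: [3.141, 0.002, -0.215]
contact_force: [-0.6, 0.0, -0.2]
width: 67.9
[620.15149792 -34.84968584 210.0661476 ] 67.94653383975482 [-0.63700572  0.04255752 -0.22733774] 23.9
```

View pics/all17.png

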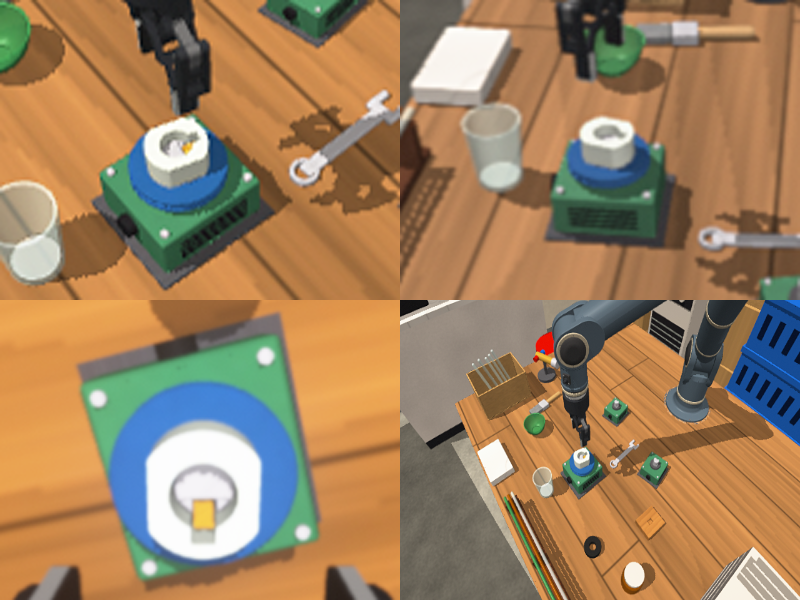

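Run:
```python
from bench import *
print(hand_in())
```

```text
the job is handed in; nothing more can be done
None
```

The key is in the spindle slot and the pulley is home on the collar. I handed the job in at about 24 s, with the gripper clear of everything.

- **Key:** I gripped it by its outer edge, lowered it into the slot with almost no force, and felt it bottom at about 6.5 N. That was at the height expected from the grip. I then released it, and the pictures showed it upright and flush with the spindle's end.
- **Pulley:** I gripped it by its flats, lined it up by looking through the bore, and lowered it without contact until it met the collar. It seated at the predicted height (tool at 93.3 mm) with about 10 N of pressing, and I released it.
- **Last checks:** All three cameras show the pulley level on the collar, with the key in the keyway. The wrist force was near zero, and the other things on the bench look unmoved. Levelness and "unmoved" were judged by eye, not measured.
- **Disagreements:**
  - My readings of the spindle's axis differed by about 1 mm between pictures.
  - The key stands roughly 0.7 mm to one side of its slot, so I turned the pulley about 2° to match. It slid on freely.

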